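# Snap the finned flow module into the empty roller clip

## Robot

A 6-joint arm with a two-finger parallel gripper is mounted at the origin on the work surface. World frame = base frame: x ahead of the robot, y to its left, z up, the work surface at z = 0. Lengths are in mm, angles in rad, forces in N, time in s.
With the tool pointing down it reaches from about 400 to 925 mm from the base axis. Payload 12.5 kg.
Tool frame: the origin (TCP) lies midway between the tips of the shut fingers; the grasp point (between the pads) lies 19 mm behind it; z points along the fingers, y is the direction in which the jaws open and shut (so a half turn about z gives the same grasp; the last joint's range is limited). The gripper opens to 95 mm and grips with 3 to 60 N. Pads are 20 mm wide; open, the fingers measure 119 mm over their backs; the gripper's body (75 mm by 180 mm) begins 59 mm behind the grasp point.
Start: joints at [1.091, 0.491, 1.559, -0, 1.092, -0.106], TCP at [228.207, 581.866, 214.661] pointing down, gripper open.
Joint ranges: [-3.1, 3.1], [-0.84, 2.19], [0.05, 2.79], [-1.13, 4.28], [0.06, 2.93], [-2.69, 2.69]. Speed limits (rad/s): [2.22, 2.22, 2.79, 3.14, 3.14, 3.14].

## Interface

Orientations are given as [roll, pitch, yaw] about the fixed x, y, z axes, in that order (R = Rz(yaw) Ry(pitch) Rx(roll)).
In Python, from cell import env gives the robot as it stands.
- The arm moves only by the tool servo_tool, never from a script. Its argument "plan" is a list of rows, each a list of 7 numbers: the shift along the tool's x, y, z in m, then the turn, a rotation vector about the tool's x, y, z in degrees, then the opening in per cent of the stroke, from 0 (shut) to 100 (fully open). In form: [[dx, dy, dz, wx, wy, wz, jaw], ...]. A call has 1 to 8 rows; each row shifts and turns the pose as measured when the row begins, along the tool's axes as they then stand; what a row does not reach is not made up. A row lasts 1/12 s, in which the tool goes at most 41.7 mm and 7.16 degrees, less where a joint would pass 70% of its speed; a pose out of reach is approached as far as the arm can. A call is refused whole if a number of a shift passes 0.0417 or a number of a turn 7.16, either way. A call with a gripper value outside its range is refused whole. The fingers move at their own pace and stop on an object; the grip force is fixed at half the most. Time passes only in rows, so rows that do not move let the fingers close. It gives the time, the measured TCP pose, the force and the opening at its end, in the units of the state.
- env.state(): the state, without advancing time (a new reading comes with each control period).
- env.read_camera(name): name is "scene" or "top" or "wrist"; returns a dict with "img" (420x560x3 uint8, blue, green, red), "intrinsics" (3x3 intrinsics, pixels), "k1" (the pictures are not rectified: a ray, as slopes to the right and down, at radius r is drawn at 1 + k1 r^2 times it, then the intrinsics apply), "R" (3x3) and "t" (3): a world point X has camera coordinates R X + t. Camera axes: x right, y down, z forward; pixel columns grow to the right and rows downward; lengths in mm; the calibration is good to about 2 mm. A picture is of the moment at which its call begins. There is no depth.
- env.job_done(): hands the job in, once; it reports no verdict.
The state is a dict: "t": time; "joints": joint angles; "qvel": joint speeds; "tau": joint torques, N m; "eef_pos": TCP position; "tcp_rot": TCP orientation; "ft_force": force on the tool from outside, world axes, zero at the start; "moment": the same for the moment, N m; "opening": opening from 0.0 (shut) to 1.0 (fully open).
Only numpy, scipy, OpenCV 4.12 (cv2) and the standard library are available. Lean on these libraries where they do the work, as an engineer would, in place of code of your own. Each camera call takes 0.05 s, during which the arm holds its last target. There are 200 camera calls.

## Task

On this assembly plate, take the narrow white flow module with the flat grip fin and snap it into the empty roller clip: bring it in upright from above, lengthwise between the two steel rollers and centred on them, and push it straight down past the springy resistance of the rollers until it is home. Then stop pushing (do not crush the rubber cushion under it), let go and move clear. Leave the similar module with the round knob where it is.

Things in the scene. Friction and masses are not known exactly. Their poses are not given: they have to be found in the camera images.
- module: White loose module, 120 g, upright. Bar 70 mm long (x), 44 wide (y), 24 high, long sides bevelled 45 degrees: 22 wide at underside and top, 44 at mid height; a 9 mm port at each end. On top a flat fin 44 long (x), 12 thick (y), from 24 to 60 mm above the underside. Origin: centre of underside. Either way round fits. Not meant: the finned one with a 78 mm square base, the one in the full clip.
- clip: Empty white clip fixed to the plate, 80 (x) by 124 (y) by 54 mm high. Origin: centre of underside. Two 10 mm steel rollers along x, axes 48 mm up at y = +-21 mm, sprung, giving 13 mm outward. The module meets them with its underside 45 mm above the plate; peak push 10 to 16 N about 6 mm lower, then it draws itself home: underside 27 mm up. If let go too early it may tip. A full clip stands beyond.
- cushion (a joint): Sprung rubber cushion in the middle of the empty clip, under the module: m pressed down. 0 when free (top 28 mm above the plate), about 0.001 with the module home; 2.5 N/mm; crushed at 0.012 (about 30 N), stop at 0.014.
- knob_module: Bystander that looks alike: the same bevelled white bar but with a round knob 26 mm across (top 50 mm above the underside) in place of the fin. Loose. Origin: centre of underside. Leave it where it is.
Mind the look-alikes: they are no part of the job. Leave any blue or brown look-alike of the module alone.

How it is judged:
By the outcome, as a careful person would: the job done as asked, in the order asked, and still so for the second after the job is handed in, with the robot touching nothing.
It also fails if it takes over 40 s, if anything falls off the work surface, if the arm or the gripper's body presses on something with over 40 N, if the wrist force passes 120 N, or if a joint passes its speed limit or range.

## Working session

There is one attempt and no reset: what is moved stays moved. The work goes in short steps, Python scripts to look and compute and a tool call to move; the robot and the scene stay as the last step left them, time stands still between calls to the robot, and variables do not carry over. Pictures are saved under pics/ and viewed, about 8 in all and at most 12, crops included, and the job is handed in when it is done.

Besides the shell and the picture viewer there is one more tool, called after "Request:" as name(argument=value, ...) on one line, values as JSON. servo_tool: Moves the arm, as the interface text tells. Its arguments: {"type":"object","properties":{"plan":{"type":"array","items":{"type":"array","items":{"type":"number"}}}},"required":["plan"]}

```bash
mkdir -p pics; cat > h.py <<'E'
import numpy as np, cv2
from cell import env
def cam(n):
    return env.read_camera(n)
def ray(c,u,v):
    K=np.array(c["intrinsics"]);R=np.array(c["R"]);t=np.array(c["t"])
    d=np.array([(u-K[0,2])/K[0,0],(v-K[1,2])/K[1,1]]);s=d.copy()
    for _ in range(20): s=d/(1+c["k1"]*(s@s))
    return -R.T@t, R.T@np.array([s[0],s[1],1])
def at_z(c,u,v,z):
    o,d=ray(c,u,v); return o+d*(z-o[2])/d[2]
def proj(c,X):
    p=np.array(c["R"])@np.array(X)+np.array(c["t"]);s=p[:2]/p[2];s=s*(1+c["k1"]*(s@s))
    K=np.array(c["intrinsics"]);return K[0,0]*s[0]+K[0,2],K[1,1]*s[1]+K[1,2]
def save(c,n): cv2.imwrite("pics/"+n+".png",c["img"])
E
python3 - <<'E'
from h import *
import pickle
for n in("top","scene"):
    c=cam(n);save(c,n+"1");pickle.dump(c,open(n+"1.pkl","wb"));print(n,at_z(c,280,210,0),-np.array(c["R"]).T@c["t"],c["k1"])
print(env.state())
E
```

```text
top [498.33584613  14.93108203   0.        ] [334.67189806  -8.32299668 754.46068997] -0.002354918873530943
scene [443.4703346   42.50742122   0.        ] [ 916.25642717 -269.34505073  777.80559431] -0.05405201532875379
{'t': 0.1, 'joints': array([ 1.09139981e+00,  4.91501143e-01,  1.55939450e+00,  1.94886508e-05,
        1.09170132e+00, -1.05594216e-01]), 'qvel': array([ 1.82370972e-03,  2.89497459e-06, -1.27345348e-03,  3.40266479e-04,
        1.89922509e-04,  9.72040959e-04]), 'tau': array([ 2.31434868e-03, -6.13621259e+01, -2.58600247e+01,  6.93808612e-02,
        4.71403543e-02, -2.40672011e-05]), 'eef_pos': array([228.0937731 , 581.65821772, 214.11696303]), 'tcp_rot': array([-3.14059576e+00, -1.23041305e-04,  2.76778130e+00]), 'ft_force': array([ 0.05997232, -0.0408942 , -0.5163409 ]), 'moment': array([0.05545211, 0.02175014, 0.01586419]), 'opening': 0.9983048388963711}
```

View pics/top1.png

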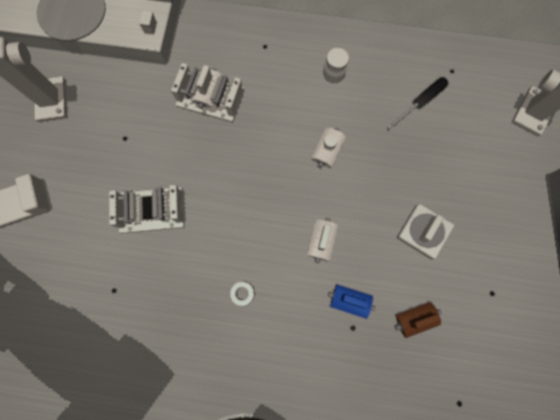

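View pics/scene1.png

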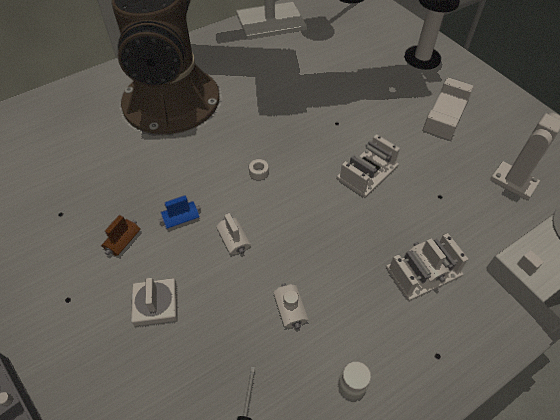

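Top view: the finned narrow white module is at (323,239). The others are the knob module (329,147), the square-based finned one (427,231), the one in the full clip (207,92), and the blue (352,301) and brown (419,320) look-alikes. Only (323,239) is narrow, white, loose and finned. The empty clip, with its dark centre, is at (147,208). I'll confirm both in one enlarged crop.

```bash
python3 - <<'E'
from h import *
import pickle
t=pickle.load(open("top1.pkl","rb"))["img"];s=pickle.load(open("scene1.pkl","rb"))["img"]
f=lambda i,u,v,w,h,k:cv2.resize(i[v:v+h,u:u+w],None,fx=k,fy=k,interpolation=cv2.INTER_CUBIC)
a=np.hstack([f(t,290,210,66,60,6),f(t,100,178,66*4//4,60,6)])
a=np.hstack([f(t,293,212,60,56,5),f(t,98,176,96,56,5)])
b=np.hstack([f(s,206,204,60,60,5),f(s,325,130,96,60,5)])
cv2.imwrite("pics/crop1.png",np.vstack([a,b]))
E
```

```text
(no output)
```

View pics/crop1.png

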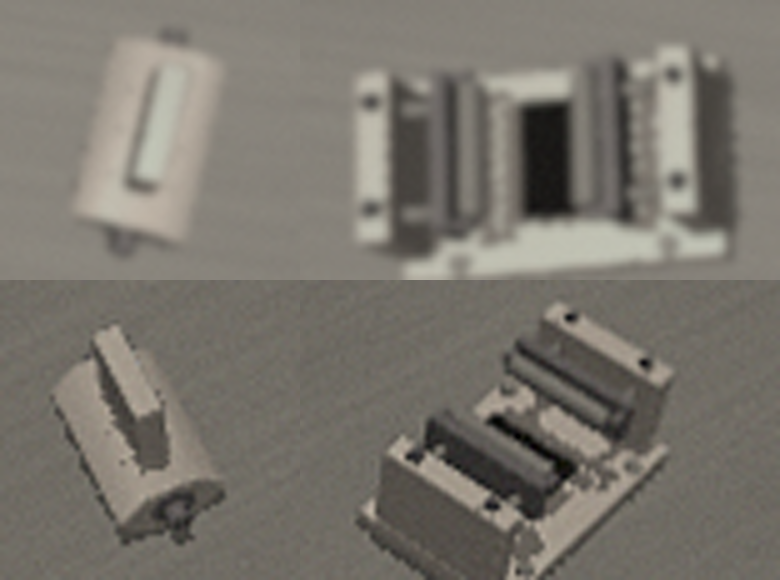

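The crop shows a thin flat fin on a narrow white bar (upper and lower left), and an empty clip with two rollers and a dark cushion. Both are confirmed, so I'll measure them now.

```bash
python3 - <<'E'
from h import *
import pickle
t=pickle.load(open("top1.pkl","rb"));s=pickle.load(open("scene1.pkl","rb"))
def T(pts,z,ox,oy,c=t,sx=0,sy=0): return np.array([at_z(c,ox+(x-sx)/5,oy+(y-sy)/5,z) for x,y in pts])
fin=T([(158,66),(187,68),(165,187),(135,185)],60,293,212)
bar=T([(112,38),(225,58),(183,243),(75,215)],12,293,212)
blk=T([(355,75),(392,72),(390,240),(357,242),(657,46),(690,46),(697,207),(665,212)],54,98,176,t,300,0)
fs=T([(92,340),(118,327),(162,400),(137,417)],60,206,204,s,0,280)
bs=T([(541,312),(560,302),(670,380),(650,385),(385,445),(405,435),(520,515),(500,527)],54,325,130,s,300,280)
for n,p in zip(("fin","bar","blk","finS","blkS"),(fin,bar,blk,fs,bs)): print(n,p[:,:2].round(0).tolist(),p.mean(0).round(1))
ang=lambda a,b:np.degrees(np.arctan2(*(b-a)[:2][::-1]))
print(ang(fin[3],fin[0]),ang(fin[2],fin[1]),ang(bar[3],bar[0]),ang(bar[2],bar[1]))
print("clip y dir",ang(blk[:4].mean(0),blk[4:].mean(0)),ang(bs[:4].mean(0),bs[4:].mean(0)),"x",ang(blk[3],blk[0]),ang(blk[6],blk[5]))
print("finS",ang(fs[3],fs[0]),ang(fs[2],fs[1]))
E
```

```text
fin [[470.0, -70.0], [470.0, -80.0], [427.0, -78.0], [426.0, -67.0]] [448.3 -73.6  60. ]
bar [[487.0, -55.0], [486.0, -99.0], [414.0, -92.0], [418.0, -50.0]] [451.1 -74.   12. ]
blk [[475.0, 330.0], [478.0, 317.0], [417.0, 303.0], [415.0, 314.0], [503.0, 222.0], [504.0, 210.0], [445.0, 195.0], [442.0, 206.0]] [460.  262.1  54. ]
finS [[434.0, -78.0], [434.0, -67.0], [472.0, -70.0], [474.0, -82.0]] [453.4 -74.3  60. ]
blkS [[420.0, 303.0], [420.0, 314.0], [482.0, 324.0], [480.0, 314.0], [445.0, 197.0], [445.0, 208.0], [506.0, 220.0], [506.0, 209.0]] [463.2 261.2  54. ]
-3.5728117141169586 -3.2907775624511095 -4.119083294046104 -5.752914213314822
clip y dir -75.75870878092968 -76.66513577133408 x 14.425553162908828 14.10028151121154
finS 175.53847244740558 175.81917215653093
```

Module: about (450.5,-74), long axis at -4°. Clip: about (461.5,261.7), long axis at +14°. The sizes and both cameras agree (fin 44x11, blocks ~124 overall). Starting the move over.

```bash
cat >> h.py <<'E'
from scipy.spatial.transform import Rotation as Ro
def togo(x,y,z,yaw):
    s=env.state();R=Ro.from_euler("xyz",s["tcp_rot"]);G=Ro.from_euler("xyz",[np.pi,0,np.radians(yaw)])
    print("t",round(s["t"],2),"pos",s["eef_pos"].round(1),"F",s["ft_force"].round(1),"open",round(s["opening"],3))
    print("tool shift mm",R.inv().apply(np.array([x,y,z])-s["eef_pos"]).round(1),"turn deg",np.degrees((R.inv()*G).as_rotvec()).round(2))
E
```

Request:
servo_tool(plan=[[-0.028, -0.025, 0, 0, 0, 0, 100], [-0.028, -0.025, 0, 0, 0, 0, 100], [-0.028, -0.025, 0, 0, 0, 0, 100], [-0.028, -0.025, 0, 0, 0, 0, 100], [-0.028, -0.025, 0, 0, 0, 0, 100], [-0.028, -0.025, 0, 0, 0, 0, 100], [-0.028, -0.025, 0, 0, 0, 0, 100], [-0.028, -0.025, 0, 0, 0, 0, 100]])

```text
t: 0.77
eef_pos: [364.3, 307.5, 210.9]
tcp_rot: [-3.138, -0.002, 2.778]
ft_force: [1.0, 0.5, -0.5]
opening: 1.002
```

```bash
python3 -c "
from h import *
togo(450.5,-74,190,176)"
```

```text
t 0.77 pos [364.3 307.5 210.9] F [ 1.   0.5 -0.5] open 1.002
tool shift mm [-216.4 -325.8   21.7] turn deg [ -0.2   -0.16 -16.85]
```

Request:
servo_tool(plan=[[-0.021, -0.032, 0, 0, 0, 0, 100], [-0.021, -0.032, 0, 0, 0, 0, 100], [-0.021, -0.032, 0, 0, 0, 0, 100], [-0.021, -0.032, 0, 0, 0, 0, 100], [-0.021, -0.032, 0, 0, 0, 0, 100], [-0.021, -0.032, 0, 0, 0, 0, 100], [-0.021, -0.032, 0, 0, 0, 0, 100], [-0.021, -0.032, 0, 0, 0, 0, 100]])

```text
t: 1.43
eef_pos: [431.1, -6.0, 211.1]
tcp_rot: [-3.138, -0.002, 2.779]
ft_force: [1.1, 0.1, 0.4]
opening: 0.999
```

Request:
servo_tool(plan=[[0, 0, 0, 0, 0, -5.5, 100], [0, 0, 0, 0, 0, -5.5, 100], [0, 0, 0, 0, 0, -5.5, 100], [0, 0, 0, 0, 0, 0, 100]])

```text
t: 1.77
eef_pos: [432.1, -14.9, 210.4]
tcp_rot: [-3.138, -0.004, 3.067]
ft_force: [-0.4, 0.8, 0.4]
opening: 1.0
```

```bash
python3 -c "
from h import *
togo(450.5,-74,190,176)"
```

```text
t 1.77 pos [432.1 -14.9 210.4] F [-0.4  0.8  0.4] open 1.0
tool shift mm [-22.8 -57.5  20.6] turn deg [-0.22 -0.22 -0.28]
```

Request:
servo_tool(plan=[[-0.012, -0.03, 0.005, 0, 0, 0, 100], [-0.011, -0.028, 0.005, -0.2, -0.2, -0.3, 100], [0, 0, 0, 0, 0, 0, 100], [0, 0, 0, 0, 0, 0, 100]])

```text
t: 2.1
eef_pos: [451.0, -75.6, 200.0]
tcp_rot: [3.141, -0.0, 3.063]
ft_force: [-0.7, 0.8, 0.6]
opening: 1.003
```

```bash
python3 - <<'E'
from h import *
import pickle
togo(450.5,-74,150,176)
c=cam("wrist");pickle.dump(c,open("w1.pkl","wb"));save(c,"w1")
print(-np.array(c["R"]).T@c["t"],proj(c,[450.5,-74,60]))
E
```

```text
t 2.1 pos [451.  -75.6 200. ] F [-0.7  0.8  0.6] open 1.003
tool shift mm [ 0.6  1.6 50. ] turn deg [ 0.01 -0.03 -0.5 ]
[384.84636801 -70.94911368 369.60402429] (np.float64(280.55112382439313), np.float64(197.9430055190214))
```

View pics/w1.png

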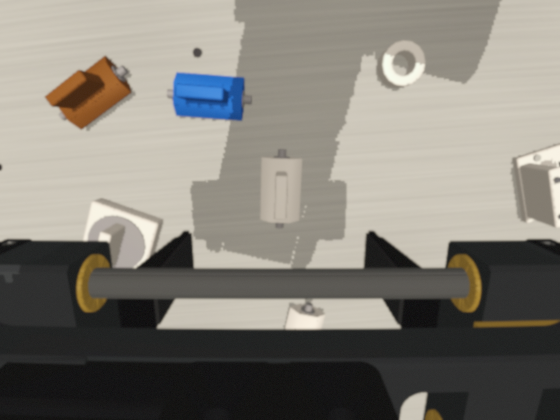

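The wrist view shows the white finned module at (281,190), with its fin top centred at about (281,198). That matches my projection of (280.5,198) to within 1 px. I'll check the angle and descend.

```bash
python3 - <<'E'
from h import *
import pickle
c=pickle.load(open("w1.pkl","rb"))
for a,b,z in(((261,157.5),(260.5,218),12),((301,157.5),(300,222),12),((282.3,153),(280,224),12),((281,174),(281,221),60)):
    p,q=at_z(c,*a,z),at_z(c,*b,z);print(np.degrees(np.arctan2(*(q-p)[1::-1])),np.linalg.norm(p-q),(p+q)/2)
E
```

```text
-5.660275472196025 68.21586726878944 [448.15798254 -95.58393746  12.        ]
-4.455804316532178 72.93036299059654 [453.96330676 -51.70123003  12.        ]
-6.195009935405018 80.17470672092394 [451.04959474 -73.09730085  12.        ]
-4.372082907566942 46.49841154474175 [450.49244951 -73.56300546  60.        ]
```

Request:
servo_tool(plan=[[0, 0.001, 0.04, 0, 0, -0.4, 100], [0, 0, 0.04, 0, 0, 0, 100], [0, 0, 0.03, 0, 0, 0, 100], [0, 0, 0, 0, 0, 0, 100], [0, 0, 0, 0, 0, 0, 100]])

```text
t: 2.57
eef_pos: [452.1, -70.9, 89.5]
tcp_rot: [-3.14, 0.005, 3.067]
ft_force: [0.3, -0.1, -0.1]
opening: 0.995
```

Request:
servo_tool(plan=[[0.0015, -0.0025, 0.025, 0, 0, 0.4, 100], [0, 0, 0.025, 0, 0, 0, 100], [0, 0, 0.008, 0, 0, 0, 100], [0, 0, 0, 0, 0, 0, 100], [0, 0, 0, 0, 0, 0, 100]])

```text
t: 2.98
eef_pos: [454.5, -72.0, 37.7]
tcp_rot: [-3.139, 0.014, 3.06]
ft_force: [0.3, -0.2, 0.3]
opening: 1.001
```

```bash
python3 -c "
from h import *
togo(450.5,-73.8,31,175.2)"
```

```text
t 2.98 pos [454.5 -72.   37.7] F [ 0.3 -0.2  0.3] open 1.001
tool shift mm [ 3.9 -2.   6.6] turn deg [-0.17  0.8   0.13]
```

Request:
servo_tool(plan=[[0.004, -0.002, 0.006, -0.2, 0.8, 0, 100], [0, 0, 0, 0, 0, 0, 100], [0, 0, 0, 0, 0, 0, 100]])

```text
t: 3.23
eef_pos: [451.7, -74.0, 34.9]
tcp_rot: [-3.141, 0.004, 3.061]
ft_force: [0.5, -0.4, 0.2]
opening: 0.998
```

```bash
python3 -c "
from h import *
togo(450.5,-73.8,31,175.2)"
```

```text
t 3.23 pos [451.7 -74.   34.9] F [ 0.5 -0.4  0.2] open 0.998
tool shift mm [1.2 0.1 3.9] turn deg [-0.01  0.21  0.16]
```

Request:
servo_tool(plan=[[0.001, 0, 0.005, 0, 0.2, 0, 100], [0, 0, 0, 0, 0, 0, 50], [0, 0, 0, 0, 0, 0, 20], [0, 0, 0, 0, 0, 0, 0], [0, 0, 0, 0, 0, 0, 0], [0, 0, 0, 0, 0, 0, 0], [0, 0, 0, 0, 0, 0, 0], [0, 0, 0, 0, 0, 0, 0]])

```text
t: 3.9
eef_pos: [451.1, -74.2, 30.8]
tcp_rot: [-3.141, 0.002, 3.06]
ft_force: [-0.1, 0.1, 1.3]
opening: 0.563
```

Request:
servo_tool(plan=[[0, 0, 0, 0, 0, 0, 0], [0, 0, 0, 0, 0, 0, 0]])

```text
t: 4.07
eef_pos: [451.2, -74.2, 30.8]
tcp_rot: [-3.141, 0.002, 3.06]
ft_force: [-0.1, -0.3, 0.3]
opening: 0.426
```

```bash
python3 -c "
from h import *
togo(450.5,-73.8,31,175.2)"
```

```text
t 4.07 pos [451.2 -74.2  30.8] F [-0.1 -0.3  0.3] open 0.426
tool shift mm [ 0.7  0.4 -0.2] turn deg [-0.04  0.11  0.13]
```

Fingers take about 0.13 of the stroke per 0.17 s, so they need more time.

Request:
servo_tool(plan=[[0, 0, 0, 0, 0, 0, 0], [0, 0, 0, 0, 0, 0, 0], [0, 0, 0, 0, 0, 0, 0], [0, 0, 0, 0, 0, 0, 0], [0, 0, 0, 0, 0, 0, 0], [0, 0, 0, 0, 0, 0, 0], [0, 0, 0, 0, 0, 0, 0]])

```text
t: 4.65
eef_pos: [451.1, -74.2, 30.8]
tcp_rot: [-3.141, 0.002, 3.06]
ft_force: [1.4, -1.1, 0.2]
opening: 0.125
```

```bash
python3 -c "
from h import *
togo(450.5,-73.8,150,175.2)"
```

```text
t 4.65 pos [451.1 -74.2  30.8] F [ 1.4 -1.1  0.2] open 0.125
tool shift mm [   0.5    0.3 -119.2] turn deg [-0.04  0.1   0.13]
```

Opening 0.125 is 11.9 mm, the fin's thickness, so it is gripped. Lifting.

Request:
servo_tool(plan=[[0, 0, 0, 0, 0, 0, 0], [0, 0, 0, 0, 0, 0, 0], [0, 0, -0.015, 0, 0, 0, 0], [0, 0, -0.03, 0, 0, 0, 0], [0, 0, -0.03, 0, 0, 0, 0], [0, 0, -0.03, 0, 0, 0, 0], [0, 0, -0.02, 0, 0, 0, 0], [0, 0, 0, 0, 0, 0, 0]])

```text
t: 5.32
eef_pos: [449.6, -73.8, 159.4]
tcp_rot: [3.141, -0.004, 3.06]
ft_force: [0.7, 0.6, -1.5]
opening: 0.123
```

```bash
python3 -c "
from h import *
togo(461.5,261.7,150,194)"
```

```text
t 5.32 pos [449.6 -73.8 159.4] F [ 0.7  0.6 -1.5] open 0.123
tool shift mm [ 15.5 335.3   9.7] turn deg [  0.08  -0.25 -18.68]
```

Request:
servo_tool(plan=[[0.001, 0.02, 0, 0, 0, 0, 0], [0.0015, 0.032, 0, 0, 0, 0, 0], [0.0015, 0.032, 0, 0, 0, 0, 0], [0.0015, 0.032, 0, 0, 0, 0, 0], [0.0015, 0.032, 0, 0, 0, 0, 0], [0.0015, 0.032, 0, 0, 0, 0, 0], [0.0015, 0.032, 0, 0, 0, 0, 0], [0.0015, 0.032, 0, 0, 0, 0, 0]])

```text
t: 5.98
eef_pos: [457.2, 175.2, 153.8]
tcp_rot: [-3.14, -0.006, 3.05]
ft_force: [1.4, 0.1, -0.5]
opening: 0.124
```

Request:
servo_tool(plan=[[0.001, 0.025, 0, 0, 0, 0, 0], [0.001, 0.02, 0, 0, 0, 0, 0], [0, 0.01, 0, 0, 0, -4, 0], [0, 0, 0, 0, 0, -5, 0], [0, 0, 0, 0, 0, -5, 0], [0, 0, 0, 0, 0, -3, 0], [0, 0, 0, 0, 0, 0, 0]])

```text
t: 6.57
eef_pos: [456.1, 239.5, 144.1]
tcp_rot: [-3.141, -0.016, -2.915]
ft_force: [0.1, -0.7, -1.3]
opening: 0.124
```

```bash
python3 -c "
from h import *
togo(461.5,261.7,130,194)"
```

```text
t 6.57 pos [456.1 239.5 144.1] F [ 0.1 -0.7 -1.3] open 0.124
tool shift mm [-10.5  20.4  13.9] turn deg [-0.   -0.94 -0.99]
```

Request:
servo_tool(plan=[[-0.01, 0.02, -0.004, 0, -0.9, -1, 0], [0, 0, 0, 0, 0, 0, 0], [0, 0, 0, 0, 0, 0, 0]])

```text
t: 6.82
eef_pos: [460.6, 261.1, 145.0]
tcp_rot: [-3.141, -0.004, -2.902]
ft_force: [0.2, -0.9, -1.3]
opening: 0.117
```

```bash
python3 - <<'E'
from h import *
import pickle
togo(461.5,261.7,140,194)
c=cam("wrist");pickle.dump(c,open("w2.pkl","wb"))
cv2.imwrite("pics/w2.png",cv2.resize(c["img"][60:360,80:480],None,fx=2,fy=2,interpolation=cv2.INTER_CUBIC))
a=np.radians(14);X=np.array([np.cos(a),np.sin(a),0]);Y=np.array([-X[1],X[0],0]);o=np.array([461.5,261.7,0])
for x in(-40,40):
  for y in(-62,62): print(x,y,((np.array(proj(c,o+x*X+y*Y+[0,0,54]))-[80,60])*2).round(1))
E
```

```text
t 6.82 pos [460.6 261.1 145. ] F [ 0.2 -0.9 -1.3] open 0.117
tool shift mm [-1.1  0.4  5. ] turn deg [-0.04 -0.25 -0.29]
-40 -62 [243.  209.3]
-40 62 [553.8 207.9]
40 -62 [254.1 397. ]
40 62 [544.2 395.9]
```

View pics/w2.png

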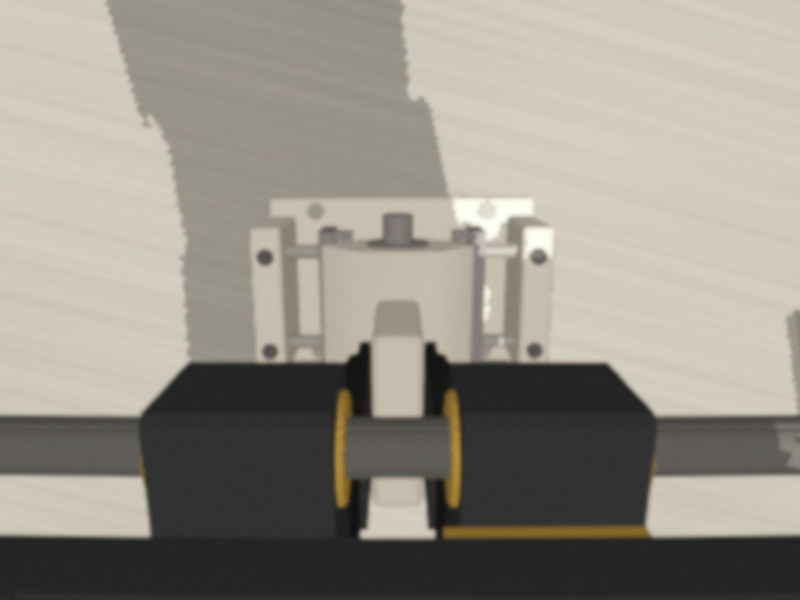

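```bash
python3 - <<'E'
from h import *
import pickle
c=pickle.load(open("w2.pkl","rb"))
g=lambda u,v,z:at_z(c,80+u/2,60+v/2,z)
S=[g(*p,54) for p in((265,257),(538,257),(269.5,351),(534.5,350))]
print(np.round(S,1).tolist(),np.mean(S,0),[np.degrees(np.arctan2(*(S[i]-S[j])[1::-1])) for i,j in((2,0),(3,1),(0,1),(2,3))])
B=[g(250,228,54),g(553,228,54)];print(B)
print("port",g(397.5,228,126),"fin top",g(373,336,174),g(422,336,174), "bar edges",g(321,245,126),g(475,245,126))
togo(461.5,261.7,140,194)
t=pickle.load(open("top1.pkl","rb"))
T=[at_z(t,98+(x-300)/5,176+y/5,54) for x,y in((371,102),(370,209),(674,75),(677,180))]
print("top screws",np.round(T,1).tolist(),np.mean(T,0))
s=pickle.load(open("scene1.pkl","rb"))
T=[at_z(s,325+(x-300)/5,130+(y-280)/5,54) for x,y in((571,318),(646,363),(416,456),(492,506))]
print("scene screws",np.round(T,1).tolist(),np.mean(T,0))
E
```

```text
[[454.6, 204.2, 54.0], [428.3, 311.7, 54.0], [493.4, 213.7, 54.0], [466.6, 321.6, 54.0]] [460.69203406 262.78693815  54.        ] [np.float64(13.752089232520724), np.float64(14.4838638538579), np.float64(-76.25612671272013), np.float64(-76.02490108076856)]
[array([444.37713785, 196.02184727,  54.        ]), array([415.47525885, 314.20074128,  54.        ])]
port [421.07331852 251.29374239 126.        ] fin top [439.87601486 250.2162849  174.        ] [437.25632382 260.92248237 174.        ] bar edges [431.21054315 230.77833062 126.        ] [420.53058488 274.45191996 126.        ]
t 6.87 pos [460.7 261.1 145. ] F [-0.1 -0.  -1.8] open 0.125
tool shift mm [-0.9  0.4  5. ] turn deg [-0.03 -0.24 -0.3 ]
top screws [[466.2, 321.7, 54.0], [427.1, 312.5, 54.0], [492.8, 213.5, 54.0], [454.2, 204.3, 54.0]] [460.06112005 263.01055854  54.        ]
scene screws [[430.4, 312.0, 54.0], [469.1, 321.6, 54.0], [457.1, 204.2, 54.0], [495.8, 213.5, 54.0]] [463.08861071 262.82527889  54.        ]
```

Clip centre refined from the screws is (461.0,262.9) at 14°. The module sits centred in the grip within 1 mm. Descending to just above the rollers.

Request:
servo_tool(plan=[[-0.0015, 0.0015, 0.02, 0, -0.3, -0.3, 0], [0, 0, 0.02, 0, 0, 0, 0], [0, 0, 0.015, 0, 0, 0, 0], [0, 0, 0, 0, 0, 0, 0], [0, 0, 0, 0, 0, 0, 0]])

```text
t: 7.28
eef_pos: [461.5, 260.9, 87.5]
tcp_rot: [-3.141, 0.001, -2.904]
ft_force: [0.0, 0.8, -0.2]
opening: 0.126
```

```bash
python3 -c "
from h import *
togo(461.6,263,80,194)"
```

```text
t 7.28 pos [461.5 260.9  87.5] F [ 0.   0.8 -0.2] open 0.126
tool shift mm [-0.6  2.1  7.5] turn deg [-0.04  0.04 -0.38]
```

Request:
servo_tool(plan=[[-0.0005, 0.002, 0.003, 0, 0, -0.4, 0], [0, 0, 0, 0, 0, 0, 0], [0, 0, 0, 0, 0, 0, 0]])

```text
t: 7.53
eef_pos: [462.1, 262.7, 85.7]
tcp_rot: [-3.141, 0.002, -2.898]
ft_force: [-0.7, 0.7, -1.7]
opening: 0.122
```

```bash
python3 - <<'E'
from h import *
togo(461.6,263,80,194)
c=cam("scene");w=cam("wrist")
a=cv2.resize(c["img"][100:220,300:440],None,fx=4,fy=4,interpolation=cv2.INTER_CUBIC)
cv2.imwrite("pics/s2.png",a)
E
```

```text
t 7.53 pos [462.1 262.7  85.7] F [-0.7  0.7 -1.7] open 0.122
tool shift mm [0.4 0.4 5.7] turn deg [-0.03  0.1  -0.05]
```

View pics/s2.png

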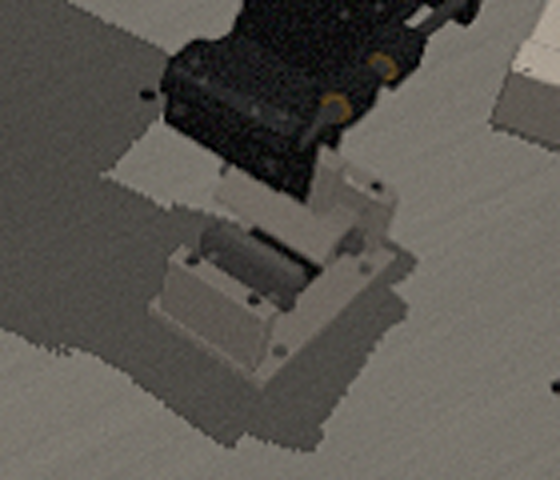

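The scene crop shows the module lengthwise between the rollers, level and centred (module bar ~(280,215), rollers either side). Pushing down in small steps.

Request:
servo_tool(plan=[[0.0004, 0.0004, 0.004, 0, 0.1, 0, 0], [0, 0, 0.004, 0, 0, 0, 0], [0, 0, 0.004, 0, 0, 0, 0], [0, 0, 0, 0, 0, 0, 0]])

```text
t: 7.97
eef_pos: [462.3, 263.4, 74.4]
tcp_rot: [-3.142, 0.003, -2.898]
ft_force: [-1.9, -0.6, 7.7]
opening: 0.125
```

```bash
python3 -c "
from h import *
togo(461.6,263,58,194)"
```

```text
t 7.97 pos [462.3 263.4  74.4] F [-1.9 -0.6  7.7] open 0.125
tool shift mm [ 0.8 -0.2 16.4] turn deg [-0.    0.2  -0.04]
```

Request:
servo_tool(plan=[[0.0005, 0, 0.004, 0, 0.2, 0, 0], [0, 0, 0.004, 0, 0, 0, 0], [0, 0, 0.004, 0, 0, 0, 0]])

```text
t: 8.22
eef_pos: [462.2, 263.6, 63.5]
tcp_rot: [3.141, 0.002, -2.898]
ft_force: [0.8, -0.3, -5.2]
opening: 0.125
```

```bash
python3 -c "
from h import *
togo(461.6,263,58,194)"
```

```text
t 8.22 pos [462.2 263.6  63.5] F [ 0.8 -0.3 -5.2] open 0.125
tool shift mm [ 0.8 -0.5  5.5] turn deg [ 0.02  0.12 -0.03]
```

Past the peak, and it now draws itself down (Fz -5). Easing home.

Request:
servo_tool(plan=[[0, 0, 0.002, 0, 0, 0, 0], [0, 0, 0.002, 0, 0, 0, 0], [0, 0, 0, 0, 0, 0, 0]])

```text
t: 8.47
eef_pos: [462.3, 263.5, 57.3]
tcp_rot: [3.141, 0.001, -2.898]
ft_force: [-1.4, 0.1, 2.4]
opening: 0.123
```

```bash
python3 -c "
from h import *
togo(461.6,263,58,194)"
```

```text
t 8.47 pos [462.3 263.5  57.3] F [-1.4  0.1  2.4] open 0.123
tool shift mm [ 0.8 -0.3 -0.7] turn deg [ 0.01  0.07 -0.03]
```

Home: z 57.3 (expected 57.8) and only 2.4 N. Releasing with a partial opening, then moving straight up.

Request:
servo_tool(plan=[[0, 0, 0, 0, 0, 0, 40], [0, 0, 0, 0, 0, 0, 40], [0, 0, 0, 0, 0, 0, 40], [0, 0, 0, 0, 0, 0, 40], [0, 0, 0, 0, 0, 0, 40], [0, 0, 0, 0, 0, 0, 40], [0, 0, 0, 0, 0, 0, 40]])

```text
t: 9.05
eef_pos: [462.4, 263.7, 58.0]
tcp_rot: [3.141, 0.002, -2.898]
ft_force: [-0.5, 0.2, 0.0]
opening: 0.397
```

Request:
servo_tool(plan=[[0, 0, -0.006, 0, 0, 0, 40], [0, 0, -0.02, 0, 0, 0, 40], [0, 0, -0.03, 0, 0, 0, 40], [0, 0, -0.04, 0, 0, 0, 40], [0, 0, -0.04, 0, 0, 0, 40], [0, -0.03, -0.03, 0, 0, 0, 40], [0, -0.04, 0, 0, 0, 0, 40], [0, -0.04, 0, 0, 0, 0, 40]])

```text
t: 9.72
eef_pos: [487.0, 159.9, 233.1]
tcp_rot: [-3.141, 0.001, -2.89]
ft_force: [0.7, 0.3, -0.6]
opening: 0.402
```

Request:
servo_tool(plan=[[0, -0.04, 0, 0, 0, 0, 40], [0, -0.04, 0, 0, 0, 0, 40], [0, -0.04, 0, 0, 0, 0, 40], [0, 0, 0, 0, 0, 0, 40], [0, 0, 0, 0, 0, 0, 40]])

```text
t: 10.13
eef_pos: [518.6, 32.2, 238.3]
tcp_rot: [-3.138, 0.008, -2.894]
ft_force: [0.5, 0.3, 0.9]
opening: 0.398
```

```bash
python3 - <<'E'
from h import *
togo(461.6,263,58,194)
c=cam("scene");t=cam("top")
a=cv2.resize(c["img"][120:330,200:480],(560,420),interpolation=cv2.INTER_CUBIC)
b=cv2.resize(t["img"][170:250,95:195],None,fx=2.3,fy=2.3,interpolation=cv2.INTER_CUBIC)
b2=cv2.resize(t["img"][100:280,95:375],(230,148))
p=np.zeros((420,790,3),np.uint8);p[:,:560]=a;p[:184,560:]=b;p[200:348,560:]=b2
cv2.imwrite("pics/end.png",p)
E
```

```text
t 10.13 pos [518.6  32.2 238.3] F [0.5 0.3 0.9] open 0.398
tool shift mm [1.000e-01 2.383e+02 1.795e+02] turn deg [-0.19  0.46  0.19]
```

View pics/end.png

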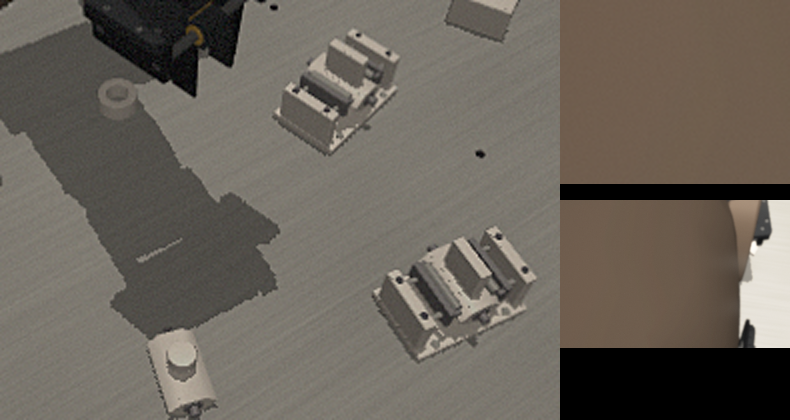

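The scene view shows the module seated upright at (345,70) in its clip, just like the one in the full clip at (465,275). The knob module is where it was, and the gripper is clear. The top view is blocked by the arm. I'll do one numeric check, then hand in.

```bash
python3 - <<'E'
from h import *
c=cam("scene")
a=np.radians(14);X=np.array([np.cos(a),np.sin(a),0])
for s in(-22,22): print("fin top end predicted in crop", ((np.array(proj(c,np.array([461,263,87])+s*X))-[200,120])*2).round(0))
togo(461.6,263,58,194)
print(env.job_done())
E
```

```text
fin top end predicted in crop [330.  38.]
fin top end predicted in crop [365.  59.]
t 10.28 pos [518.3  34.4 238.1] F [ 0.6  0.2 -0.7] open 0.401
tool shift mm [ -0.5 236.1 179.3] turn deg [-0.18  0.45  0.39]
the job is handed in; nothing more can be done
None
```

The narrow white module with the flat fin is snapped into the empty clip, and the job was handed in at about 10.3 s of the 40 s limit. I gripped it by the fin, brought it in upright from above and centred between the rollers, and pushed straight down. I then stopped, let go and moved well clear.

- **Push:** contact came at the expected height, with about 8 N just after it. I did not read the peak force. By the next reading the module was drawing itself in (-5 N).
- **Home position:** the tool stopped at z = 57.3 mm against about 57.8 mm expected, with only 2.4 N on it. That is far below the 30 N that would crush the cushion. The force read 0 after release.
- **Final scene picture:** the module sits upright in the clip. The fin top appears within a few pixels of where a seated module should show. The knob module looked unmoved in the picture.
- **Check that failed:** the final top view was blocked by the arm, so the end state was confirmed from the scene camera only.

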